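# Prop open the sprung guard of a lab instrument and turn its trim knob to the stop

### The job

The small lab instrument has a trim knob under a spring-closed flip cover that will not stay open by itself. Take the aluminium prop out of its wooden stand, lift the cover with the prop's side arm and seat the prop's foot fully in the square socket beside the hinge, so that the cover stays up against the arm; let go of it, then turn the knob clockwise as far as it goes and let go. Be gentle: do not force the prop against the instrument, leave the prop seated and the cover up, and leave the other things on the bench undisturbed.

Things in the scene. Friction and masses are not known exactly. Their poses are not given: they have to be found in the camera images.
- unit: The instrument, fixed: white box 140 (x) x 100 (y) x 50 mm whose top is the deck. Origin: centre of its underside on the bench; x to its rear (away from the robot at yaw 0), y to its left, z up. On its rear stands the grey hinge block, x = 29 to 61, y = -50 to 82, top at z = 110 mm; it carries cover and socket. In front of the block, left of y = 50 mm, is free space down to the bench.
- socket (a point): Centre of the mouth of the square socket in the hinge block's top, at x = 45, y = 63, z = 110 mm in the instrument's frame, same axes. The hole is 17.5 mm square, 22 mm deep, sides along the instrument's x and y, with a 3 mm chamfer at the mouth.
- hinge (a point): Middle of the cover's hinge axis, at x = 45, y = 0, z = 112 mm in the instrument's frame, same axes. The axis runs along the instrument's y and lies in the plane of the cover's underside.
- cover (a joint): Opening of the flip cover, rad: 0 closed (level, 62 mm above the deck), 1.57 upright, 2.1 the most. Clear plate with grey rim, 95 mm from hinge to lip, y = -45 to 45 mm, 4 mm thick; open space below it at both sides and in front. A spring shuts it: about 0.07 N m closed, 0.11 N m upright.
- cover_lip (a point): Middle of the free edge of the cover's underside, 95 mm from the hinge.
- knob_grip (a point): On the knob's vertical axis (x = -22, y = 0 mm in the instrument's frame) at the height to grip, 37 mm above the deck. Its x lies along the knob's bar grip, 38 mm long, 14 mm thick, from 12 to 44 mm above the deck, on a disc 40 mm across; base disc 64 mm across. A white line marks the bar's -x end.
- knob (a joint): Knob angle, rad; grows clockwise seen from above. 1.45 is the clockwise stop, where the white line points to a small dark tab on the base disc. At 0 (other stop) the bar is turned 0.72 rad counter-clockwise from the instrument's x axis. Turning takes about 0.08 N m.
- prop: The prop, loose, about 100 g: an upright aluminium bar 16 x 16 mm square, 103 mm long, with a round side arm to the prop's -y. Origin: centre of the foot's underside; z up along the bar. Starts upright in the stand, foot 20 mm deep. Grip the bar above the arm across the faces that look along its x; it goes in the socket with its axes along the instrument's.
- prop_arm (a point): On the axis of the prop's side arm, halfway along its part beyond the bar: 48 mm above the foot, 22 mm to the prop's -y. The arm is 12 mm in diameter and ends 36 mm from the bar's axis. With the prop in the socket the arm overlaps the cover's left edge by 18 mm, 26 mm above the block's top; the cover, a little past upright, leans on its rear side.
- stand: Wooden block 70 x 70 x 30 mm, fixed, with a square hole 18 mm wide and 20 mm deep in the middle of its top, in which the prop stands at the start. Origin: centre of the underside; same yaw as the prop.
- beaker: Bystander: glass beaker, 64 mm across, 85 mm tall. Origin: centre of its underside.
- jar: Bystander: brown glass jar, 56 mm across, 75 mm tall. Origin: centre of its underside.
- slidebox: Bystander: flat wooden slide box, 85 x 100 x 35 mm. Origin: centre of its underside.
Things that resemble listed ones, but are neither listed nor needed, are in the scene too. Of the things that look like the unit, the smallest one is meant.

How it is judged:
On the way, in this order (a step that is already met when the one before it is completed fails the run):
1. the prop is seated in the socket, let go, and the cover stays up against it (value of joint cover above 1.35 rad and z of prop in the frame of socket below -0.016 m and horizontal distance between prop and socket below 0.006 m and angle between prop's own z axis and vertical below 0.2 rad and contact force between the fingers and prop below 0.1 N), for 0.2 s.
2. the knob is at its clockwise stop (value of joint knob above 1.37 rad), for 0.2 s.
At the end, for the whole second after the job is handed in: The prop stands still in the socket (foot at least 16 mm below the mouth, within 6 mm of its centre line, leaning less than 0.2 rad), the cover is open by more than 1.35 rad and the knob is within 0.08 rad of its clockwise stop (value of joint cover above 1.35 rad and z of prop in the frame of socket below -0.016 m and horizontal distance between prop and socket below 0.006 m and angle between prop's own z axis and vertical below 0.2 rad and linear speed of prop below 0.02 m/s and value of joint knob above 1.37 rad); the robot touches nothing.
It fails at once if the prop is pressed on the instrument or its cover with more than 60 N (contact force between prop and unit above 60 N).
It fails at once if the beaker, jar or slide box is displaced by more than 30 mm (distance of any of beaker, jar, slidebox from where it was at the start of the episode above 0.03 m).
It also fails if it takes over 64 s, if anything falls off the work surface, if the arm or the gripper's body presses on something with over 40 N, if the wrist force passes 120 N, or if a joint passes its speed limit or range.

### The arm

A 7-joint arm with a two-finger parallel gripper is mounted at the origin on the work surface. World frame = base frame: x ahead of the robot, y to its left, z up, the work surface at z = 0. Lengths are in m, angles in rad, forces in N, time in s.
With the tool pointing down it reaches from about 0.35 to 0.9 m from the base axis. Payload 8.1 kg.
Tool frame: the origin (TCP) lies midway between the tips of the shut fingers; the grasp point (between the pads) lies 19 mm behind it; z points along the fingers, y is the line along which they close (so a half turn about z gives the same grasp; the last joint's range is limited). The gripper opens to 92 mm and grips with 3 to 60 N. Pads are 19 mm wide; open, the fingers measure 130 mm over their backs; the gripper's body (75 mm by 190 mm) begins 47 mm behind the grasp point.
Start: joints at [1.173, 0.434, 0.025, 1.573, -0.012, 1.134, -0.075], TCP at [0.182, -0.598, 0.227] pointing down, gripper open.
Joint ranges: [-2.62, 2.62], [-0.44, 2.09], [-1.27, 1.32], [0.08, 2.57], [-1.32, 4.46], [0.12, 2], [-2.74, 2.74]. Speed limits (rad/s): [2.22, 2.22, 3.01, 3.01, 3.14, 3.14, 3.14].

### API

Orientations are given as a unit quaternion [w, x, y, z].
In Python, from workcell import manip gives the robot as it stands. The module is installed in compiled form; this text tells all that it offers. Calls block until the motion is done:
- manip.goto(position, orientation): joint-space move of the TCP to a pose.
- manip.move_straight(position, attitude=None, velocity=0.15, until_force=None): straight line of the TCP; attitude=None keeps the orientation; velocity is the mean speed in m/s. With until_force (N) it stops when the force on the tool has changed by that much, and returns True; else False.
- manip.goto_joints(angles): joint-space move.
- manip.gripper_to(opening, squeeze=None): opening from 0.0 (shut) to 1.0 (fully open); squeeze is the grip in N (None keeps the last); returns when the fingers have stopped.
- manip.sleep(seconds).
- manip.inverse_kinematics(position, orientation): joint angles nearest the present ones, or None.
- manip.sense(): the state.
- manip.snapshot(name): name is "scene" or "top"; returns a dict with "image" (400x640x3 uint8, red, green, blue), "depth" (400x640 float32, m along the optical axis (not along the pixel's ray), 0 where there is no reading), "fx", "fy", "cx", "cy" (pixels), "xyz" and "rotation" of the camera in the world. Camera axes: x right, y up, looking along -z (the intrinsics and any distortion apply to the point x, -y, -z); pixel columns grow to the right and rows downward; lengths in m; the calibration is good to about 2 mm. A picture is of the moment at which its call begins.
A pose or a line that the arm cannot do raises manip.MotionError and nothing moves.
- manip.finish_job(): hands the job in; it is judged then, once.
The state is a dict: "clock": time; "q": joint angles; "qd": joint speeds; "effort": joint torques, N m; "tcp_pos": TCP position; "orientation": TCP orientation; "force": force on the tool from outside, world axes, zero at the start; "torque": the same for the moment, N m; "opening": opening from 0.0 (shut) to 1.0 (fully open); "gripper_force": force on a finger pad.
Only numpy, scipy, OpenCV 4.12 (cv2) and the standard library are available. Lean on these libraries where they do the work, as an engineer would, in place of code of your own. Each camera call takes 0.05 s, during which the arm holds its last target. There are 200 camera calls.

## Working session

There is one attempt and no reset: what is moved stays moved. The work goes in short steps, each a Python script; the robot and the scene stay as the last script left them, time stands still between calls to the robot, and variables do not carry over. Pictures are saved under pics/ and viewed, at most 10 in all, crops included, and the job is handed in when it is done.

```bash
mkdir -p pics
python3 - <<'E'
from workcell import manip
import cv2,numpy as np
s=manip.sense();print(s['clock'],s['tcp_pos'],s['orientation'],s['opening'],s['force'])
for n in("scene","top"):
    d=manip.snapshot(n);cv2.imwrite(f'pics/{n}0.png',d['image'][:,:,::-1]);np.savez(f'{n}0.npz',**d)
    print({k:v for k,v in d.items() if k not in('image','depth')})
E
```

```text
0.0 [ 0.18138319 -0.59756112  0.22594173] [-7.77973325e-04  9.89162110e-01  1.46825340e-01 -1.85616044e-04] 1.0020915017414078 [ 0.34078058 -0.39420392  0.26403583]
{'fx': 454.5391164715482, 'fy': 454.5391164715482, 'cx': 325.37380190689345, 'cy': 202.61674491584625, 'xyz': array([1.36507259, 0.01001843, 0.79079536]), 'rotation': array([0.61467059, 0.29323922, 0.31729981, 0.65993307])}
{'fx': 395.4937563537238, 'fy': 395.4937563537238, 'cx': 316.3673640855091, 'cy': 203.832768074366, 'xyz': array([ 0.45534688, -0.02383937,  0.99986921]), 'rotation': array([ 0.71079383,  0.0218701 , -0.03470691, -0.70220314])}
```

View pics/scene0.png

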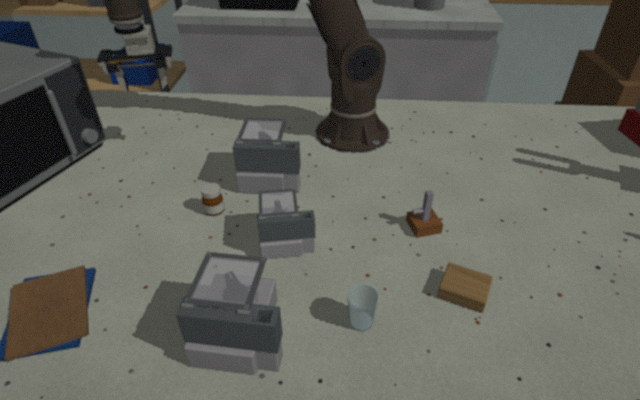

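View pics/top0.png

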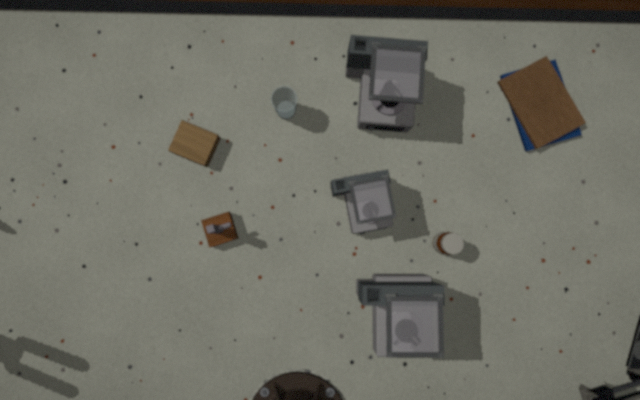

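The units that look alike in the top view are at (388,85), (365,200) and (405,315). The middle one at (365,200) is the smallest: its body is about 45 px wide, which fits 100 mm. The prop and stand are at (220,228), the beaker at (285,103), the jar at (452,243) and the slide box at (195,143). Next I'll make an enlarged crop of the middle unit and fit it from depth.

```bash
cat > h.py <<'E'
import numpy as np,cv2
from scipy.spatial.transform import Rotation as R
def cloud(d):
    q=d['rotation'];Rm=R.from_quat([q[1],q[2],q[3],q[0]]).as_matrix()
    v,u=np.mgrid[0:400,0:640];z=d['depth']
    p=np.stack([(u-d['cx'])/d['fx']*z,-(v-d['cy'])/d['fy']*z,-z],-1)
    return p@Rm.T+d['xyz']
def pix2w(d,u,v,z):
    q=d['rotation'];Rm=R.from_quat([q[1],q[2],q[3],q[0]]).as_matrix()
    r=Rm@np.array([(u-d['cx'])/d['fx'],-(v-d['cy'])/d['fy'],-1]);return d['xyz']+r*(z-d['xyz'][2])/r[2]
def w2pix(d,p):
    q=d['rotation'];Rm=R.from_quat([q[1],q[2],q[3],q[0]]).as_matrix()
    c=(np.atleast_2d(p)-d['xyz'])@Rm
    return np.stack([d['cx']+d['fx']*c[:,0]/-c[:,2],d['cy']-d['fy']*c[:,1]/-c[:,2]],-1)
E
python3 - <<'E'
from h import *
t=np.load('top0.npz');s=np.load('scene0.npz')
P=cloud(t);print('table z',np.median(P[250:300,100:300,2]))
for nm,(u0,u1,v0,v1),zs in [('unit',(325,412,160,245),[(.1,.13),(.04,.06)]),('stand',(195,275,200,255),[(.02,.04),(.09,.12),(.05,.09)]),('beaker',(265,305,80,125),[(.05,.1)]),('jar',(430,470,225,262),[(.05,.09)]),('box',(165,222,115,170),[(.025,.045)]),('U1',(340,435,30,135),[(.05,.4)]),('U3',(350,450,265,362),[(.05,.4)])]:
    q=P[v0:v1,u0:u1].reshape(-1,3)
    for a,b in zs:
        m=q[(q[:,2]>a)&(q[:,2]<b)]
        if len(m)>3:
            r=cv2.minAreaRect(m[:,:2].astype(np.float32)*1000);print(nm,a,b,len(m),r,m[:,2].max().round(3),np.median(m[:,2]).round(4))
I=t['image'];J=s['image']
a=cv2.resize(I[160:245,325:412],(400,391),interpolation=cv2.INTER_CUBIC)
b=cv2.resize(I[200:255,195:275],(400,275),interpolation=cv2.INTER_CUBIC)
c=cv2.resize(J[180:265,245:332],(400,391),interpolation=cv2.INTER_CUBIC)
d=cv2.resize(J[180:245,400:450],(154,200),interpolation=cv2.INTER_CUBIC)
M=np.zeros((600,800,3),np.uint8);M[:391,:400]=a;M[:391,400:]=c;
M[392:592,:290]=cv2.resize(b,(290,200));M[392:592,400:554]=d
cv2.imwrite('pics/crop.png',M[:,:,::-1])
E
```

```text
table z -0.00048827257412364933
unit 0.1 0.13 2160 ((542.9885864257812, -147.97055053710938), (111.40790557861328, 132.1001434326172), 11.216114044189453) 0.122 0.1155
unit 0.04 0.06 553 ((536.2847900390625, -148.74884033203125), (145.22418212890625, 126.02078247070312), 14.757713317871094) 0.058 0.0494
stand 0.02 0.04 678 ((469.63916015625, 197.23388671875), (70.2209243774414, 71.06623077392578), 18.947345733642578) 0.035 0.0296
stand 0.09 0.12 74 ((469.3404846191406, 196.92578125), (15.756806373596191, 16.312572479248047), 19.43704605102539) 0.117 0.112
stand 0.05 0.09 91 ((475.293212890625, 182.19992065429688), (15.850192070007324, 40.7874870300293), 24.45791244506836) 0.09 0.0632
beaker 0.05 0.1 334 ((778.6471557617188, 39.61026382446289), (61.894927978515625, 63.04218292236328), 81.0838851928711) 0.089 0.0752
jar 0.05 0.09 411 ((442.2737731933594, -360.44049072265625), (48.923622131347656, 48.78190994262695), 48.39268112182617) 0.079 0.0743
box 0.025 0.045 1410 ((682.81494140625, 265.847412109375), (101.31111145019531, 85.12105560302734), 68.29508209228516) 0.04 0.0348
U1 0.05 0.4 5929 ((814.5048828125, -193.3421630859375), (175.86480712890625, 177.91000366210938), 86.79905700683594) 0.16 0.152
U3 0.05 0.4 5890 ((272.7176513671875, -227.61122131347656), (185.2788543701172, 176.4654083251953), 0.6999070048332214) 0.16 0.1529
```

View pics/crop.png

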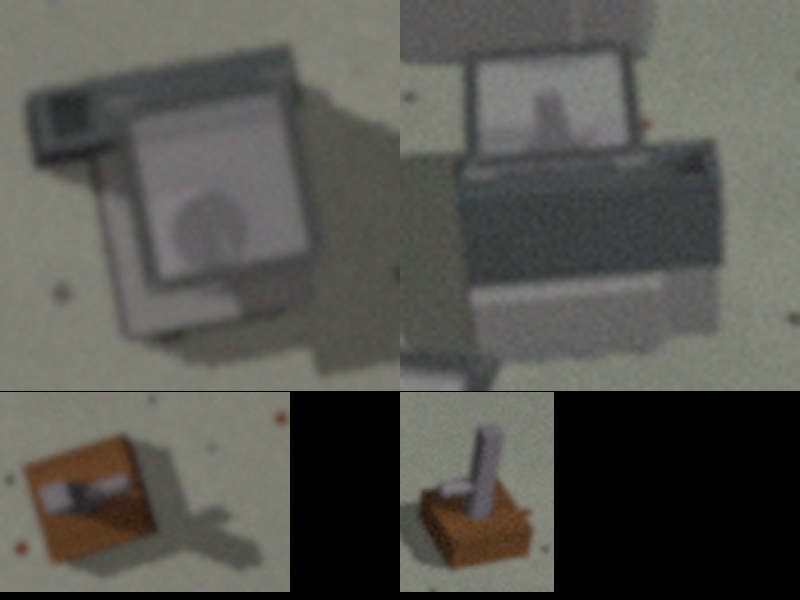

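The crop shows the small unit. Its socket is the dark square at (70,115) on the left of the hinge block, and the rear edge falls to the left, so yaw is about +11°. Depth gives a block-plus-cover rectangle of 111×132 mm, which matches the description exactly. The prop stands at (0.469, 0.197) with a yaw of about 19°, arm pointing to −y. Next I'll grasp it and cross-check with the scene camera.

```bash
cat >> h.py <<'E'
def down(th,flip=0):
    """tool pointing down, tool y along world heading th (or opposite)"""
    th=th+np.pi*flip
    y=np.array([np.cos(th),np.sin(th),0]);z=np.array([0,0,-1.]);x=np.cross(y,z)
    q=R.from_matrix(np.stack([x,y,z],1)).as_quat();return np.array([q[3],q[0],q[1],q[2]])
def w(s): return s['clock'],s['tcp_pos'].round(4),s['force'].round(1),round(s['opening'],3),s['gripper_force'],s['q'].round(2)
E
python3 - <<'E'
from h import *
from workcell import manip
s=np.load('scene0.npz');P=cloud(s)
for (u0,u1,v0,v1,a,b) in[(245,332,180,265,.1,.13),(400,450,180,245,.02,.04),(400,450,180,245,.09,.125)]:
    q=P[v0:v1,u0:u1].reshape(-1,3);m=q[(q[:,2]>a)&(q[:,2]<b)];print(len(m),cv2.minAreaRect(m[:,:2].astype(np.float32)*1000))
t=np.load('top0.npz');Q=cloud(t)[160:245,325:412].reshape(-1,3)
# refine: robust edges at trial yaws
m=Q[(Q[:,2]>.1)&(Q[:,2]<.13)][:,:2]*1000
for yaw in np.arange(9,14.1,.5):
    a=np.radians(yaw);r=m@np.array([[np.cos(a),-np.sin(a)],[np.sin(a),np.cos(a)]])
    lo=np.percentile(r,.3,axis=0);hi=np.percentile(r,99.7,axis=0);print(yaw,lo.round(1),hi.round(1),(hi-lo).round(1),(hi-lo).prod().round())
yaw=np.radians(19.2);p=[.4694,.197]
for f in(0,1):
    for th in(yaw,np.radians(11.2)):
        j=manip.inverse_kinematics([*p,.3],down(th,f));print(f,None if j is None else np.round(j,2))
E
```

```text
1608 ((540.5422973632812, -149.01303100585938), (117.60263061523438, 131.6475372314453), 11.73099136352539)
513 ((468.8514099121094, 196.75335693359375), (74.1596908569336, 73.55345153808594), 17.516788482666016)
100 ((468.5127868652344, 196.18063354492188), (18.078380584716797, 16.93399429321289), 24.014280319213867)
9.0 [ 457.9 -294.6] [ 569.2 -164.5] [111.3 130.1] 14483.0
9.5 [ 455.9 -299.4] [ 567.  -169.3] [111.1 130.1] 14453.0
10.0 [ 453.9 -304.2] [ 564.5 -174. ] [110.7 130.1] 14403.0
10.5 [ 451.7 -308.9] [ 562.1 -178.8] [110.4 130.1] 14363.0
11.0 [ 449.5 -313.6] [ 559.8 -183.5] [110.4 130.1] 14361.0
11.5 [ 447.1 -318.4] [ 557.5 -188.2] [110.4 130.2] 14376.0
12.0 [ 444.8 -323.2] [ 555.5 -193. ] [110.7 130.2] 14411.0
12.5 [ 442.2 -327.9] [ 553.6 -197.6] [111.4 130.3] 14509.0
13.0 [ 439.6 -332.6] [ 551.6 -202.3] [112.  130.3] 14594.0
13.5 [ 436.9 -337.2] [ 549.5 -206.9] [112.6 130.3] 14672.0
14.0 [ 434.2 -341.7] [ 547.4 -211.5] [113.2 130.2] 14741.0
0 [ 0.33  0.39 -1.12  1.68  0.36  1.31 -0.52]
0 [ 0.33  0.39 -1.12  1.68  0.36  1.31 -0.66]
1 [ 0.3   0.37 -1.06  1.68  0.33  1.29  2.65]
1 [ 0.3   0.37 -1.06  1.68  0.33  1.29  2.51]
```

```bash
cat >> h.py <<'E'
YAW=np.radians(11.2);c_,s_=np.cos(YAW),np.sin(YAW);RU=np.array([[c_,-s_],[s_,c_]])
UO=np.array([.5430,-.1480])-RU@[.0055,.016]
def U(x,y,z): return np.array([*(UO+RU@[x/1000,y/1000]),z/1000])   # unit frame mm -> world m
E
python3 - <<'E'
from h import *
from workcell import manip
yaw=np.radians(19.2);p=[.4694,.197];o=down(yaw)
s=manip.sense()
manip.move_straight([*s['tcp_pos'][:2],.36],velocity=.25)
manip.goto([*p,.30],o)
manip.move_straight([*p,.078],velocity=.15)
manip.gripper_to(0,35); print(w(manip.sense()))
manip.move_straight([*p,.150],velocity=.08); print(w(manip.sense()))
manip.move_straight([*p,.300],velocity=.2)
print(U(0,0,0),U(45,63,110))
for a in [(-20,130,120),(-20,63,120),(-15,63,186),(45,63,186),(45,63,156)]:
    print(a,manip.inverse_kinematics(U(*a),down(YAW)))
for n in("scene","top"):
    d=manip.snapshot(n);np.savez(f'{n}1.npz',**d)
t=np.load('top1.npz');P=cloud(t)
J=np.load('scene1.npz')['image'];cv2.imwrite('pics/c1.png',cv2.resize(J[60:260,280:520],(720,600),interpolation=cv2.INTER_CUBIC)[:,:,::-1])
E
```

```text
(6.55, array([0.4693, 0.197 , 0.0779]), array([-1. , -0.7, -1.3]), 0.17, 34.996211528778076, array([ 0.16,  0.62, -0.93,  1.97,  0.64,  0.88, -0.77]))
(7.6, array([0.4692, 0.1967, 0.1495]), array([ 0.7, -0.3, -0.5]), 0.175, 34.996429681777954, array([ 0.23,  0.53, -1.01,  1.89,  0.53,  1.02, -0.68]))
[ 0.5407125  -0.16476357  0.        ] [ 0.57261871 -0.09422285  0.11      ]
(-20, 130, 120) [ 0.66969203  0.53257331 -0.94546072  1.95255508  0.53872719  0.93131235
 -0.35073204]
(-20, 63, 120) [ 0.77225952  0.56341996 -0.9326028   1.90107716  0.55197995  0.95799588
 -0.22331541]
(-15, 63, 186) [ 0.82455891  0.50371445 -1.00648165  1.81372125  0.47761268  1.09140124
 -0.15927619]
(45, 63, 186) [ 0.70833878  0.58041103 -0.95576298  1.68309363  0.51277621  1.15040539
 -0.19137789]
(45, 63, 156) [ 0.69141784  0.60711655 -0.92968081  1.71857684  0.5403756   1.09457697
 -0.21471306]
```

View pics/c1.png

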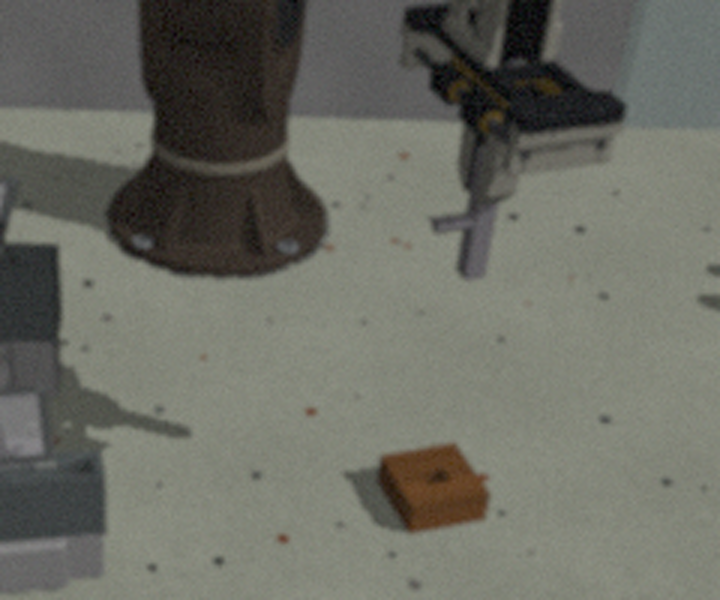

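The picture shows the prop upright in the gripper at (475,235), with the arm to the left (455,222) and the stand left behind at (435,487). Next I'll go under the cover from its left, lift, and carry the prop over the socket.

Run:
```python
from h import *
from workcell import manip
t=np.load('top0.npz');print('socket px',pix2w(t,340.2,185,.11),w2pix(t,U(45,63,110)))
o=down(YAW)
manip.goto(U(-20,140,220),o)
manip.move_straight(U(-20,140,120),velocity=.2)
print(manip.move_straight(U(-20,63,120),velocity=.12,until_force=8)); print(w(manip.sense()))
print(manip.move_straight(U(-16,63,187),velocity=.08,until_force=15)); print(w(manip.sense()))
print(manip.move_straight(U(45,63,187),velocity=.08,until_force=15)); print(w(manip.sense()))
for n in("scene","top"):
    d=manip.snapshot(n);np.savez(f'{n}2.npz',**d)
t=np.load('top2.npz')['image'];J=np.load('scene2.npz')['image']
M=np.hstack([cv2.resize(J[150:260,235:345],(400,400),interpolation=cv2.INTER_CUBIC),cv2.resize(t[140:250,305:415],(400,400),interpolation=cv2.INTER_CUBIC)])
cv2.imwrite('pics/c2.png',M[:,:,::-1])
```

```text
socket px [ 0.57038491 -0.09318851  0.11      ] [[340.66168374 184.02887753]]
False
(11.0, array([ 0.5088, -0.106 ,  0.1203]), array([-0.1,  0.8, -0.5]), 0.171, 34.99652802944183, array([ 0.78,  0.57, -0.95,  1.9 ,  0.56,  0.96, -0.23]))
False
(11.9917, array([ 0.5123, -0.1063,  0.1866]), array([-1.5, -0.7, -2.2]), 0.169, 34.99541223049164, array([ 0.83,  0.5 , -1.  ,  1.82,  0.47,  1.09, -0.16]))
False
(12.9083, array([ 0.5722, -0.0941,  0.1869]), array([-2.3,  0.8, -1.6]), 0.17, 34.99489188194275, array([ 0.71,  0.58, -0.96,  1.68,  0.51,  1.15, -0.19]))
```

View pics/c2.png

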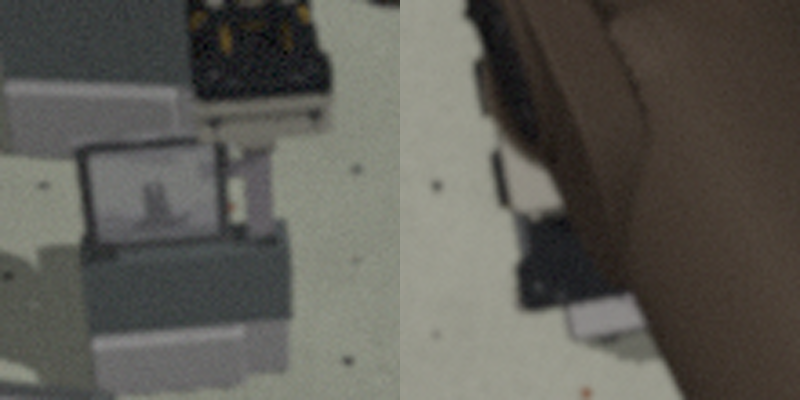

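The cover is up, at (150,190) in the left pane, resting on the prop's arm. The foot is at (258,232), over the socket. Next I'll lower it with force limits.

Run:
```python
from h import *
from workcell import manip
f0=manip.sense()['force']
r=manip.move_straight(U(45,63,155.5),velocity=.03,until_force=8);s=manip.sense();print(r,w(s),(s['force']-f0).round(1),s['torque'].round(2))
```

```text
True (13.525, array([ 0.5728, -0.0945,  0.1775]), array([-2.7, -0.6,  7.1]), 0.173, 35.0009948015213, array([ 0.71,  0.59, -0.95,  1.69,  0.53,  1.14, -0.2 ])) [-0.3  0.1  8.7] [-0.13  0.35 -0.05]
```

It made contact at the mouth, with the foot about 0.5 mm in, so the prop is a few mm off. I'll raise it slightly and compare the predicted outlines in the scene image.

Run:
```python
from h import *
from workcell import manip
manip.move_straight(U(45,63,183),velocity=.05)
d=manip.snapshot("scene");np.savez('scene3.npz',**d);s=manip.sense();print(w(s))
k=8;u0,v0,u1,v1=255,170,335,230
M=cv2.resize(d['image'][v0:v1,u0:u1],None,fx=k,fy=k,interpolation=cv2.INTER_CUBIC)[:,:,::-1].copy()
def pl(pts,col):
    q=(w2pix(d,np.array(pts))-[u0,v0]+.5)*k
    cv2.polylines(M,[q.astype(int).reshape(-1,1,2)],True,col,1)
pl([U(x,y,110) for x,y in((29,-50),(61,-50),(61,82),(29,82))],(0,255,0))
pl([U(45+a,63+b,110) for a,b in((-8.75,-8.75),(8.75,-8.75),(8.75,8.75),(-8.75,8.75))],(0,255,255))
zf=s['tcp_pos'][2]*1000-68
for z in(zf,zf+68): pl([U(45+a,63+b,z) for a,b in((-8,-8),(8,-8),(8,8),(-8,8))],(0,0,255))
pl([U(61,-50,50),U(61,82,50),U(61,82,110),U(61,-50,110)],(255,0,0))
cv2.imwrite('pics/c3.png',M)
```

```text
(13.85, array([ 0.5727, -0.0942,  0.183 ]), array([-1.4, -0.4,  0.6]), 0.17, 34.99899387359619, array([ 0.71,  0.59, -0.96,  1.69,  0.52,  1.15, -0.2 ]))
```

View pics/c3.png

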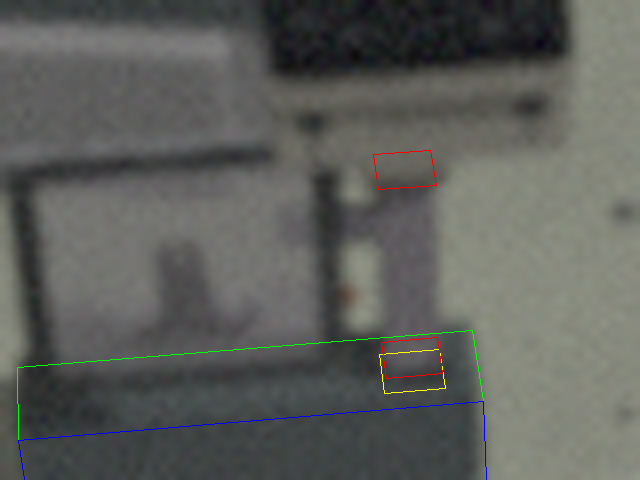

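The picture shows the bar at columns 380–437, within a pixel of the prediction. Its lit part seems to end at row 330, where I predicted 377. The depth column should show where the foot really is.

Run:
```python
from h import *
d=np.load('scene3.npz');P=cloud(d);e=np.load('scene0.npz');P0=cloud(e)
iv=lambda p:(RU.T@(p[:2]-UO)*1000).round(0).tolist()+[round(p[2]*1000)]
for v in range(188,228,2): print(v,[iv(P[v,u]) for u in(303,306,308)],d['image'][v,306],iv(P0[v,306]))
# bar side edges/faces: points in unit frame
Q=P[185:222,296:316].reshape(-1,3);L=np.c_[((Q[:,:2]-UO)@RU)*1000,Q[:,2]*1000]
m=(L[:,0]>30)&(L[:,2]>118)&(L[:,2]<175)&(L[:,1]>50)
print(m.sum(),np.percentile(L[m],[2,50,98],axis=0).round(1))
m2=m&(abs(L[:,0]-53)<4);A=L[m2];print(np.polyfit(A[:,2],A[:,0],1),A[:,0].mean())
# block features by scene cam
Q=P0[170:240,250:330].reshape(-1,3);L=np.c_[((Q[:,:2]-UO)@RU)*1000,Q[:,2]*1000]
f=L[(L[:,2]>60)&(L[:,2]<100)&(L[:,0]>50)];print('rear face x',np.median(f[:,0]),'y',np.percentile(f[:,1],[1,99]))
g=L[(L[:,2]>104)&(L[:,2]<113)&(L[:,1]>70)];print('top z',np.median(g[:,2]),np.percentile(g,[1,99],axis=0).round(1))
```

```text
188 [[131.0, 54.0, 256], [132.0, 59.0, 256], [130.0, 63.0, 254]] [104 104  96] [-208.0, 82.0, -1]
190 [[68.0, 57.0, 203], [69.0, 63.0, 203], [71.0, 68.0, 204]] [103 100  94] [-195.0, 81.0, 2]
192 [[66.0, 57.0, 196], [65.0, 64.0, 194], [64.0, 68.0, 194]] [87 82 77] [-189.0, 81.0, -1]
194 [[53.0, 58.0, 180], [53.0, 64.0, 180], [54.0, 69.0, 180]] [74 72 76] [-173.0, 79.0, 5]
196 [[54.0, 57.0, 176], [54.0, 64.0, 175], [51.0, 69.0, 172]] [91 89 95] [-167.0, 79.0, 2]
198 [[55.0, 57.0, 171], [50.0, 64.0, 166], [52.0, 68.0, 168]] [98 92 96] [-156.0, 78.0, 4]
200 [[52.0, 57.0, 163], [52.0, 64.0, 162], [52.0, 68.0, 162]] [95 93 96] [-148.0, 77.0, 4]
202 [[53.0, 57.0, 158], [52.0, 64.0, 157], [51.0, 68.0, 156]] [94 88 93] [-137.0, 76.0, 5]
204 [[52.0, 57.0, 151], [51.0, 63.0, 150], [53.0, 68.0, 152]] [96 92 96] [-134.0, 76.0, 0]
206 [[52.0, 57.0, 146], [53.0, 63.0, 146], [53.0, 68.0, 146]] [88 86 89] [-126.0, 75.0, 0]
208 [[51.0, 56.0, 139], [52.0, 63.0, 139], [50.0, 68.0, 137]] [95 93 97] [-114.0, 74.0, 3]
210 [[49.0, 56.0, 132], [51.0, 63.0, 133], [54.0, 67.0, 134]] [91 86 92] [25.0, 65.0, 11
[... 271 characters left out ...]
100]
218 [[55.0, 55.0, 113], [54.0, 62.0, 111], [54.0, 67.0, 111]] [68 70 70] [54.0, 62.0, 112]
220 [[58.0, 55.0, 110], [57.0, 62.0, 108], [58.0, 66.0, 108]] [64 69 69] [59.0, 62.0, 110]
222 [[58.0, 55.0, 104], [57.0, 62.0, 102], [57.0, 66.0, 102]] [62 67 65] [843.0, 11.0, 791]
224 [[60.0, 54.0, 99], [57.0, 61.0, 95], [61.0, 66.0, 99]] [65 70 68] [57.0, 61.0, 96]
226 [[58.0, 54.0, 92], [58.0, 61.0, 91], [57.0, 66.0, 89]] [68 71 73] [59.0, 61.0, 91]
154 [[ 43.   51.  118.7]
 [ 51.9  62.5 149.7]
 [ 54.5  70.5 173.6]]
[-5.45582312e-03  5.28240217e+01] 52.0146698654822
rear face x 58.238037610435846 y [-48.79399112  79.70788696]
top z 111.44669435713928 [[ 27.6  70.7 104.9]
 [ 60.7  81.4 112.9]]
```

The foot is at z ≈ 116 mm as commanded, and the bar is straight. In the same camera the gap from the block's rear face to the bar's rear face is about 6.2 mm, and it should be 8. So the prop needs to go about 2 mm towards −x. I'll try that first, then a small force-limited search around it.

Run:
```python
from h import *
from workcell import manip
for dx,dy in[(-2,0),(-2,-1.8),(-2,1.8),(-4,0),(0,-2)]:
    manip.move_straight(U(45+dx,63+dy,182),velocity=.05)
    b=manip.sense()
    r=manip.move_straight(U(45+dx,63+dy,155.5),velocity=.03,until_force=8);s=manip.sense()
    print(dx,dy,r,s['clock'],s['tcp_pos'].round(4),(s['force']-b['force']).round(1),(s['torque']-b['torque']).round(2),iv if 0 else (RU.T@(s['tcp_pos'][:2]-UO)*1000).round(1))
    if s['tcp_pos'][2]<.171: break
```

```text
-2 0 True 14.9333 [ 0.5703 -0.0949  0.1559] [ 0.5 -0.3  6.7] [-0.08 -0.4  -0.1 ] [42.6 62.8]
```

It seated: TCP z is 155.9, so the foot is at the socket bottom. Next I'll release, retreat and look.

Run:
```python
from h import *
from workcell import manip
manip.gripper_to(.45); print(w(manip.sense()))
manip.move_straight(U(43,63,300),velocity=.15)
manip.goto(U(-60,-130,300),down(YAW+np.pi/2))
manip.gripper_to(0,10)
print(w(manip.sense()))
for n in("scene","top"):
    d=manip.snapshot(n);np.savez(f'{n}4.npz',**d)
t=np.load('top4.npz')['image'];J=np.load('scene4.npz')['image']
M=np.hstack([cv2.resize(J[160:260,245:345],(400,400),interpolation=cv2.INTER_CUBIC),cv2.resize(t[150:250,320:420],(400,400),interpolation=cv2.INTER_CUBIC)])
cv2.imwrite('pics/c4.png',M[:,:,::-1])
```

```text
(15.575, array([ 0.5691, -0.0953,  0.155 ]), array([-0.8,  0.3, -0.6]), 0.454, 0.0, array([ 0.7 ,  0.61, -0.94,  1.72,  0.55,  1.1 , -0.22]))
(19.0917, array([ 0.5071, -0.304 ,  0.3   ]), array([-0.1, -0.5, -0.1]), 0.003, 0.0, array([ 1.2 ,  0.62, -1.26,  1.48,  0.6 ,  1.47,  1.7 ]))
```

View pics/c4.png

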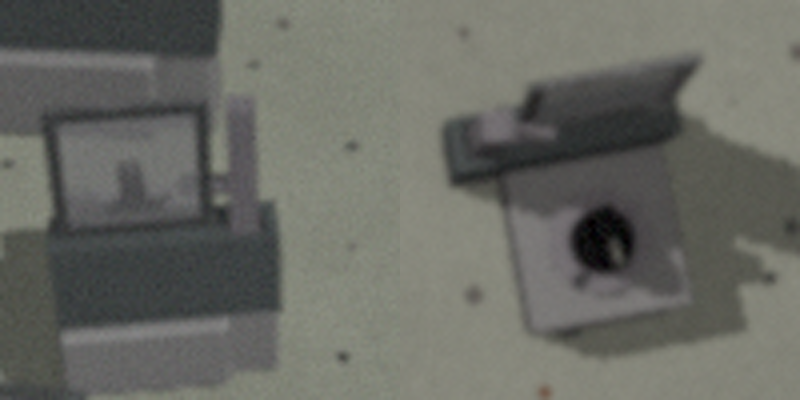

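The prop is seated, with the bar at (243,165) in the left pane, and the cover rests on its arm. In the right pane the knob is at (603,240), its white line points to the front right (617,253), and the stop tab is at (580,282). So the knob is near 0 rad and has to turn clockwise. A gripper aligned with the bar would hit the cover and prop, so I'll push the bar's front end left with shut fingers, along an arc.

```bash
cat > push.py <<'E'
from h import *
def fp(al,gap=0,ph=None):
    """shut-finger centre (unit mm) and tool heading for bar angle al (rad ccw from unit x)"""
    ph=.55*al if ph is None else ph
    r=ph-al;n=np.array([-np.sin(r),np.cos(r)])
    f=np.array([-18,-7])-n*(19+gap)
    c,s=np.cos(al),np.sin(al)
    return f[0]*c-f[1]*s+KX, f[0]*s+f[1]*c+KY, down(YAW+ph+np.pi/2,0)
KX,KY=-22,0
E
python3 - <<'E'
from push import *
from workcell import manip
t=np.load('top4.npz');a=pix2w(t,370.75,210,.085);print('knob unit mm',(RU.T@(a[:2]-UO)*1000).round(1))
P=cloud(t)[190:232,350:392].reshape(-1,3);L=np.c_[((P[:,:2]-UO)@RU)*1000,P[:,2]*1000]
m=L[(L[:,2]>80)&(L[:,2]<100)&(abs(L[:,0]+22)<30)&(abs(L[:,1])<30)];print(len(m),m.mean(0).round(1),cv2.minAreaRect(m[:,:2].astype(np.float32)))
for al in(.72,.3,0,-.4,-.73,-.85):
    x,y,o=fp(al);j=manip.inverse_kinematics(U(x,y,74),o);print(al,round(x,1),round(y,1),None if j is None else j.round(2))
x,y,o=fp(.72,20);j=manip.inverse_kinematics(U(x,y,74),o);print(x,y,j)
E
```

```text
knob unit mm [-24.5   3. ]
109 [-23.    1.   92.4] ((-22.53044319152832, 0.3324737548828125), (37.32334518432617, 13.6560640335083), 7.19105863571167)
0.72 -23.6 -34.7 [ 1.    0.81 -1.14  1.83  0.84  1.08  1.7 ]
0.3 -34.0 -30.7 [ 1.    0.78 -1.12  1.86  0.82  1.05  1.48]
0 -40.0 -26.0 [ 0.99  0.75 -1.09  1.88  0.79  1.02  1.33]
-0.4 -45.5 -18.0 [ 0.97  0.72 -1.05  1.9   0.76  0.98  1.12]
-0.73 -47.5 -10.7 [ 0.95  0.69 -1.01  1.92  0.73  0.95  0.95]
-0.85 -47.7 -8.1 [ 0.94  0.69 -1.    1.92  0.72  0.95  0.89]
-15.873301700962621 -53.11340469434057 [ 1.01160475  0.83713965 -1.14681977  1.79000902  0.85635687  1.11090757
  1.72317137]
```

Depth shows the bar at about +0.13 rad from the unit's x axis, centred on the expected axis, so the knob is at about 0.6 rad. I'll start the push at 0.3 rad with a gap.

Run:
```python
from push import *
from workcell import manip
x,y,o=fp(.3,10)
manip.goto(U(x,y,250),o)
print(manip.move_straight(U(x,y,75),velocity=.15,until_force=6)); b=manip.sense();print(w(b))
for al in(.3,.1,-.1,-.3,-.5,-.62,-.70,-.76,-.82,-.88):
    x,y,o=fp(al)
    r=manip.move_straight(U(x,y,75),o,velocity=.03,until_force=14);s=manip.sense();f=s['force']-b['force']
    print(al,r,round(s['clock'],1),f.round(1),s['torque'].round(2))
    if r or np.hypot(*f[:2])>22: break
```

```text
False
(21.0083, array([ 0.5175, -0.2109,  0.0759]), array([-0.4, -0.4, -0.3]), 0.003, 0.0, array([ 1.  ,  0.77, -1.09,  1.84,  0.8 ,  1.04,  1.51]))
0.3 False 21.5 [-0.5  0.5  0.3] [ 0.14 -0.15  0.01]
0.1 False 21.8 [ 0.6  0.1 -0.8] [ 0.15 -0.11  0.04]
-0.1 False 22.1 [ 0.9 -1.2 -0. ] [-0.24 -0.33 -0.  ]
-0.3 False 22.4 [ 0.5 -2.9  0.4] [-0.79 -0.21  0.01]
-0.5 False 22.8 [-1.7 -6.3  3.4] [-1.24  0.07 -0.02]
-0.62 False 23.0 [-3.3 -8.3  3.6] [-1.6   0.41 -0.07]
-0.7 False 23.2 [-2.8 -9.5  5.2] [-1.73  0.55 -0.01]
-0.76 False 23.5 [-4.8 -8.9  5.2] [-1.82  0.78 -0.07]
-0.82 False 23.8 [-6.1 -9.   6.5] [-1.87  0.96 -0.03]
-0.88 False 24.0 [ -6.  -11.2   7.3] [-2.12  1.12 -0.11]
```

Run:
```python
from push import *
from workcell import manip
for al in(-.94,-1.0,-1.06,-1.12,-1.18,-1.24,-1.30):
    x,y,o=fp(al,0,-.48)
    r=manip.move_straight(U(x,y,75),o,velocity=.02,until_force=14);s=manip.sense();f=s['force']
    print(al,r,round(s['clock'],1),f.round(1),s['torque'].round(2),(RU.T@(s['tcp_pos'][:2]-UO)*1000).round(1),round(x,1),round(y,1))
    if r or np.hypot(*f[:2])>24: break
d=manip.snapshot("scene");t=manip.snapshot("top");np.savez('top5.npz',**t)
M=np.hstack([cv2.resize(d['image'][140:260,235:335],(400,480),interpolation=cv2.INTER_CUBIC),cv2.resize(t['image'][150:250,320:403],(400,480),interpolation=cv2.INTER_CUBIC)])
cv2.imwrite('pics/c5.png',M[:,:,::-1])
```

```text
-0.94 False 24.2 [ -8.  -13.5   8.8] [-2.65  1.38 -0.09] [-49.9  -9.8] -47.0 -6.4
-1.0 False 24.5 [ -9.3 -15.9  10.2] [-3.19  1.8  -0.12] [-49.8  -9.6] -46.4 -5.5
-1.06 False 24.8 [-11.  -17.7  12.8] [-3.72  1.99 -0.1 ] [-49.7  -9.5] -45.7 -4.6
-1.12 False 25.0 [-12.8 -20.4  14.7] [-4.11  2.47 -0.09] [-49.6  -9.4] -44.9 -3.7
```

View pics/c5.png

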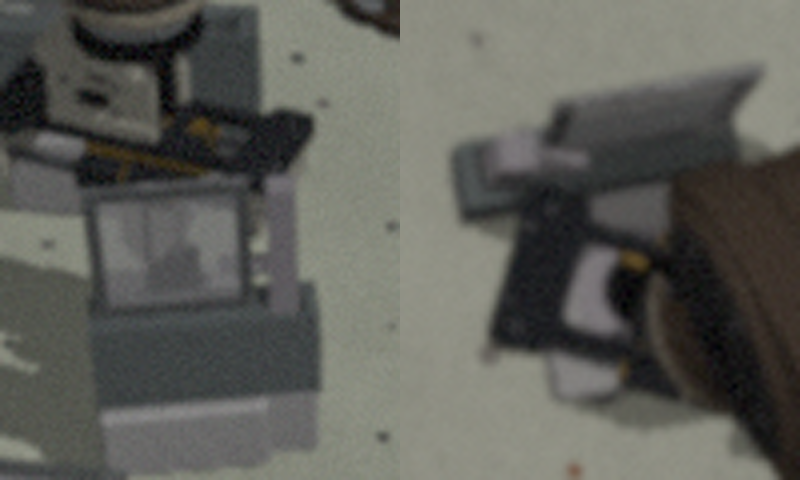

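The arm blocks the top view of the knob, and the cover and prop are still up and clear. The tip has stalled at (−49.7, −9.5) mm with the force rising, which is where the finger should be when the knob is at its stop. Next I'll back off, retreat and check the knob.

Run:
```python
from push import *
from workcell import manip
manip.move_straight(U(-57,-22,75),velocity=.05)
manip.move_straight(U(-57,-22,280),velocity=.2)
manip.goto(U(-60,-150,300),down(YAW+np.pi/2))
s=manip.sense();print(w(s))
t=manip.snapshot("top");d=manip.snapshot("scene");np.savez('top6.npz',**t)
P=cloud(t)[185:237,345:397].reshape(-1,3);L=np.c_[((P[:,:2]-UO)@RU)*1000,P[:,2]*1000]
m=L[(L[:,2]>80)&(L[:,2]<100)&(abs(L[:,0]+22)<30)&(abs(L[:,1])<30)];print(len(m),cv2.minAreaRect(m[:,:2].astype(np.float32)))
M=np.hstack([cv2.resize(d['image'][160:260,245:345],(400,400),interpolation=cv2.INTER_CUBIC),cv2.resize(t['image'][180:240,340:400],(400,400),interpolation=cv2.INTER_CUBIC)])
cv2.imwrite('pics/c6.png',M[:,:,::-1])
```

```text
(27.5, array([ 0.5107, -0.3234,  0.2987]), array([0.4, 0.3, 0. ]), 0.01, 0.0, array([ 1.19,  0.62, -1.19,  1.45,  0.57,  1.46,  1.76]))
108 ((-22.304054260253906, -0.12019920349121094), (14.39294147491455, 38.01585388183594), 48.28895950317383)
```

View pics/c6.png

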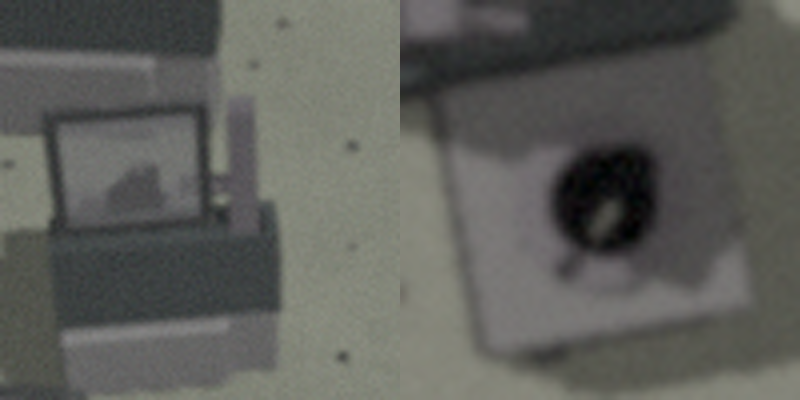

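The white line at (603,218) points to the tab at (570,265). Depth gives a bar angle of −0.728 rad, so the knob is at about 1.45. The prop is seated, the cover is up and the robot is clear.

```bash
python3 -c "
from workcell import manip
print(manip.finish_job())"
```

```text
the job is handed in; nothing more can be done
None
```

The job is handed in: the prop is seated and holding the cover up, the knob measured about 1.45 rad (its clockwise stop), and the robot is clear, about 27.5 s in; no verdict came back.

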